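# Tip a scoop of rechargeable cells into the yellow compartment of a divided tray

### The arm

A 6-joint arm with a two-finger parallel gripper is mounted at the origin on a cart in front of the work surface, level with it; the furniture and walls round the work are solid. World frame = base frame: x ahead of the robot, y to its left, z up, the work surface at z = 0. Lengths are in m, angles in rad, forces in N, time in s.
With the tool pointing down it reaches from about 0.4 to 0.925 m from the base axis. Payload 3.4 kg.
Tool frame: the origin (TCP) lies midway between the tips of the shut fingers; the grasp point (between the pads) lies 19 mm behind it (arm.grasp_offset is the distance from the TCP to the grasp point, in m); y points along the fingers, x is the direction in which the jaws open and shut, and the axes are right-handed (so a half turn about y gives the same grasp; the last joint's range is limited). The gripper opens to 85 mm and grips with 20 to 120 N. Pads are 22 mm wide; open, the fingers measure 114 mm over their backs; the gripper's body (76 mm by 85 mm) begins 54 mm behind the grasp point. The pads swing forward as they close: fully open they stand 13 mm farther back than shut.
Start: joints at [-1.29, 0.307, 1.506, -0, 1.328, -0.073], TCP at [0.199, -0.539, 0.231] pointing down, gripper open.
Joint ranges: [-3.12, 3.12], [-1.05, 2.28], [0.14, 2.33], [-1.42, 4.57], [0.1, 2.73], [-2.68, 2.68]. Speed limits (rad/s): [2.57, 2.57, 3.14, 3.14, 3.14, 3.14].

### API

Orientations are given as [roll, pitch, yaw] about the fixed x, y, z axes, in that order (R = Rz(yaw) Ry(pitch) Rx(roll)).
In Python, from cell import arm, cams gives the robot as it stands. The module is installed in compiled form; this text tells all that it offers.
- The arm moves only by the tool send_rows, never from a script. Its argument "moves" is a list of rows, each a list of 7 numbers: the shift along the tool's x, y, z in mm, then the turn, a rotation vector about the tool's x, y, z in rad, then the opening in per cent of the stroke, from 0 (shut) to 100 (fully open). In form: [[x, y, z, ax, ay, az, hand], ...]. A call has 1 to 12 rows; each row shifts and turns the commanded pose from where the row before left it, along the tool's axes as they then stand; what a row does not reach is not made up. A row lasts 1/8 s, in which the tool goes at most 62.5 mm and 10.7 degrees, less where a joint would pass 70% of its speed; a pose out of reach is approached as far as the arm can. A call with a gripper value outside its range is refused whole. The fingers move at their own pace and stop on an object; "force" is the grip in N (left out, the last holds). Time passes only in rows, so rows that do not move let the fingers close. It gives the time, the measured TCP pose, the force and the opening at its end, in the units of the state.
- arm.get_obs(): the state, without advancing time (a new reading comes with each control period).
- cams.read_camera(name): name is "scene" or "top"; returns the picture (480x640x3 uint8, blue, green, red); there is no depth.
- cams.camera_params(name): a dict with "fx", "fy", "cx", "cy" (pixels), "k1" (the pictures are not rectified: a ray, as slopes to the right and down, at radius r is drawn at 1 + k1 r^2 times it, then the intrinsics apply), "R" (3x3) and "t" (3): a world point X has camera coordinates R X + t. Camera axes: x right, y down, z forward; pixel columns grow to the right and rows downward; lengths in m; the calibration is good to about 2 mm. A picture is of the moment at which its call begins. camera_params takes no time and is no camera call.
- arm.job_done(): hands the job in, once; it reports no verdict.
The state is a dict: "clock": time; "q": joint angles; "qvel": joint speeds; "joint_torque": joint torques, N m; "tool_pos": TCP position; "tool_rot": TCP orientation; "wrist_force": force on the tool from outside, world axes, zero at the start; "torque": the same for the moment, N m; "gripper_width": finger opening in m.
Only numpy, scipy, OpenCV 4.12 (cv2) and the standard library are available. Lean on these libraries where they do the work, as an engineer would, in place of code of your own. Each camera call takes 0.05 s, during which the arm holds its last target. There are 200 camera calls.

### The job

Someone has left the blue pliers lying across the compartment with the yellow floor in the grey divided tray: first take them off and lay them flat on the desk, clear of the tray. Then use the blue scoop, which has an upright grip, to tip all three green cells from close above the tray into the yellow compartment, so that none drops into another compartment, and stand the empty scoop upright on the desk again. Do not touch the cells with the gripper, and leave the bottles, the jar and the things in the other compartments where they are.

Things in the scene. Friction and masses are not known exactly. Their poses are not given: they have to be found in the camera images.
- tray: grey divided tray, fixed to the desk, 192 x 192 x 38 mm, open on top, 2 x 2 square compartments of 90 mm inside; all walls and dividers 4 mm thick and 38 mm high, floor 4 mm. Origin: centre of the underside, z up, x and y along the walls; compartment centres at x, y = +-47 mm. Three hold a thing each, all below the rim; the fourth has a yellow floor, with the pliers lying over it.
- liner: yellow floor sheet, 86 x 86 x 1.5 mm, lying in the target compartment. Origin: centre of its underside (4 mm above the desk), which is the centre of the compartment; axes parallel to the tray's, z up.
- needle_pliers: blue needle-nose pliers lying flat, 12 mm thick, 0.09 kg; origin: underside, z up. Long axis: direction (0.61, -0.79) of own x, y, from the splayed grip ends (55 mm behind origin, 60 mm wide overall) to the nose (80 mm ahead). Best grasp: the pivot at x 17, y -19 mm, about 22 mm wide across the long axis. Start: resting on the walls of the yellow compartment, 38 mm up, pivot over it.
- scoop: blue scoop, 0.10 to 0.21 kg empty, loose on the desk. Origin on the underside, z up, lip to +x. Level floor 3 mm thick from x = -66 to -6 mm, then a straight ramp rises 20 degrees to the lip, overhanging the desk. Walls 3 mm, 70 mm apart inside, 76 outside, rear at x = -69; 40 mm high, along the ramp 24 mm above it. Tipped lip-down past 20 degrees the cells roll out; 40 to 45 degrees empties it.
- scoop_lip (a point): middle of the scoop's pouring edge, at x 52, y 0, z 24 mm of the scoop; same axes as the scoop
- scoop_grip (a point): centre of the scoop's grip, at x -20, y 0, z 88 mm of the scoop, same axes: an upright square black post 22 x 22 mm, sides along x and y, from z = 66 to 106 mm, on a bridge 20 mm wide (x) that crosses over the floor with its underside at z = 60 mm.
- cell0: green-sleeved rechargeable cell, cylinder 18 mm thick and 65 mm long, about 45 g; origin at its centre, y along its length. Starts lying across the level floor of the scoop, free to roll.
- cell1: green-sleeved rechargeable cell, cylinder 18 mm thick and 65 mm long, about 45 g; origin at its centre, y along its length. Starts lying across the level floor of the scoop, free to roll.
- cell2: green-sleeved rechargeable cell, cylinder 18 mm thick and 65 mm long, about 45 g; origin at its centre, y along its length. Starts lying across the level floor of the scoop, free to roll.
- screw_tin: round tin with a red-brown lid, 64 mm across, 24 mm high, in another compartment; origin: centre of the underside
- wick_dispenser: navy round dispenser, 79 x 51 x 24 mm, in another compartment; origin: centre of the underside
- solder_spool: spool of solder with red face, 69 x 59 x 33 mm, in another compartment; origin: centre of the underside
- glue_bottle: yellow bottle with red spout cap, 54 mm across, 166 mm tall, standing loose; origin: centre of the underside
- flux_bottle: small amber bottle with white cap, 31 mm across, 67 mm tall, standing loose; origin: centre of the underside
- jar: clear jar with black lid, 84 mm across, 136 mm tall, standing loose; origin: centre of the underside
- bench_vice: blue vice on a wooden board, fixed to the desk, board 128 x 150 x 18 mm (x, y, z), vice up to 102 mm high over it; origin: underside, middle of the board. The wall cabinet above has its front face 98 mm behind this origin (+x) and its underside 386 mm above the desk: keep the arm clear. The desk's front edge lies about 0.39 m before this origin (-x), its left edge about 0.35 m to its left (+y).

How it is judged:
On the way, in this order (a step that is already met when the one before it is completed fails the run):
1. the pliers lie flat on the desk, clear of the tray and let go, with the cells still in the scoop (height (world z) of needle_pliers between -0.006 and 0.008 m and angle between needle_pliers's own z axis and vertical below 0.12 rad and linear speed of needle_pliers below 0.03 m/s and contact force between needle_pliers and tray below 0.1 N and contact force between the fingers and needle_pliers below 0.1 N and not (x of cell0 in the frame of liner between -0.06 and 0.06 m and y of cell0 in the frame of liner between -0.06 and 0.06 m) and not (x of cell1 in the frame of liner between -0.06 and 0.06 m and y of cell1 in the frame of liner between -0.06 and 0.06 m) and not (x of cell2 in the frame of liner between -0.06 and 0.06 m and y of cell2 in the frame of liner between -0.06 and 0.06 m)), for 0.2 s.
2. all three cells lie in the yellow compartment (x of cell0 in the frame of liner between -0.045 and 0.045 m and y of cell0 in the frame of liner between -0.045 and 0.045 m and z of cell0 in the frame of liner between 0 and 0.05 m and linear speed of each of cell0, cell1, cell2 below 0.03 m/s and x of cell1 in the frame of liner between -0.045 and 0.045 m and y of cell1 in the frame of liner between -0.045 and 0.045 m and z of cell1 in the frame of liner between 0 and 0.05 m and x of cell2 in the frame of liner between -0.045 and 0.045 m and y of cell2 in the frame of liner between -0.045 and 0.045 m and z of cell2 in the frame of liner between 0 and 0.05 m), for 0.2 s.
At the end, for the whole second after the job is handed in: all three cells at rest in the yellow compartment (centres within 45 mm of its centre along each side, under 50 mm up); pliers flat and scoop upright on the desk (within 8 mm, 0.12 rad), not touching the tray; bottles, jar and the things in the other compartments within 20 mm of their starts (all of step 2 and height (world z) of needle_pliers between -0.006 and 0.008 m and angle between each of needle_pliers, scoop's own z axis and vertical below 0.12 rad and linear speed of each of needle_pliers, scoop below 0.03 m/s and contact force between each of needle_pliers, scoop and tray below 0.1 N and height (world z) of scoop between -0.006 and 0.008 m and distance of each of screw_tin, wick_dispenser, solder_spool, glue_bottle, flux_bottle, jar from where it was at the start of the episode below 0.02 m and angle between each of glue_bottle, flux_bottle, jar's own z axis and vertical below 0.2 rad).
It fails at once if a cell drops into another compartment ((x of cell0 in the frame of tray between -0.094 and 0.094 m and y of cell0 in the frame of tray between -0.094 and 0.094 m and z of cell0 in the frame of tray below 0.036 m and not (x of cell0 in the frame of liner between -0.047 and 0.047 m and y of cell0 in the frame of liner between -0.047 and 0.047 m)) or (x of cell1 in the frame of tray between -0.094 and 0.094 m and y of cell1 in the frame of tray between -0.094 and 0.094 m and z of cell1 in the frame of tray below 0.036 m and not (x of cell1 in the frame of liner between -0.047 and 0.047 m and y of cell1 in the frame of liner between -0.047 and 0.047 m)) or (x of cell2 in the frame of tray between -0.094 and 0.094 m and y of cell2 in the frame of tray between -0.094 and 0.094 m and z of cell2 in the frame of tray below 0.036 m and not (x of cell2 in the frame of liner between -0.047 and 0.047 m and y of cell2 in the frame of liner between -0.047 and 0.047 m))).
It fails at once if a cell strikes a thing in another compartment (contact force between any of cell0, cell1, cell2 and screw_tin above 0.3 N or contact force between any of cell0, cell1, cell2 and wick_dispenser above 0.3 N or contact force between any of cell0, cell1, cell2 and solder_spool above 0.3 N).
It fails at once if the gripper touches a cell (contact force between the fingers and cell0 above 0.5 N or contact force between the fingers and cell1 above 0.5 N or contact force between the fingers and cell2 above 0.5 N).
It fails at once if a cell is dropped from well above the tray (over about 16 cm of fall) (linear speed of any of cell0, cell1, cell2 above 1.8 m/s).
It fails at once if a bottle, the jar or a thing in another compartment is pushed more than 20 mm away or a bottle or the jar tipped (distance of any of screw_tin, wick_dispenser, solder_spool, glue_bottle, flux_bottle, jar from where it was at the start of the episode above 0.02 m or angle between any of glue_bottle, flux_bottle, jar's own z axis and vertical above 0.35 rad).
It also fails if it takes over 72 s, if anything falls off the work surface, if the arm or the gripper's body presses on something with over 40 N, if the wrist force passes 120 N, or if a joint passes its speed limit or range.

## Working session

There is one attempt and no reset: what is moved stays moved. The work goes in short steps, Python scripts to look and compute and a tool call to move; the robot and the scene stay as the last step left them, time stands still between calls to the robot, and variables do not carry over. Pictures are saved under pics/ and viewed, about 8 in all and at most 12, crops included, and the job is handed in when it is done.

Besides the shell and the picture viewer there is one more tool, called as name(argument=value, ...), one argument or row to a line, values as JSON. send_rows: Moves the arm, as the interface text tells. Its arguments: {"type":"object","properties":{"moves":{"type":"array"},"force":{"type":"number"}},"required":["moves"]}

```bash
mkdir -p pics
cat > h.py <<'E'
import numpy as np, cv2
from scipy.spatial.transform import Rotation as Ro
from cell import arm, cams
def snap(n,f,crop=None,s=1):
    im=cams.read_camera(n)
    if crop: x0,y0,x1,y1=crop; im=im[y0:y1,x0:x1]
    if s!=1: im=cv2.resize(im,None,fx=s,fy=s,interpolation=cv2.INTER_CUBIC)
    cv2.imwrite('pics/'+f,im)
def ray(n,u,v):
    p=cams.camera_params(n); xd=np.array([(u-p['cx'])/p['fx'],(v-p['cy'])/p['fy']])
    x=xd.copy()
    for _ in range(30): x=xd/(1+p['k1']*(x@x))
    R=np.array(p['R']);t=np.array(p['t']); return -R.T@t, R.T@np.array([x[0],x[1],1])
def at(n,u,v,z):
    c,d=ray(n,u,v); return (c+d*(z-c[2])/d[2]).round(4)
def proj(n,X):
    p=cams.camera_params(n); c=np.array(p['R'])@np.array(X)+np.array(p['t']); x=c[:2]/c[2]
    x=x*(1+p['k1']*(x@x)); return (x*[p['fx'],p['fy']]+[p['cx'],p['cy']]).round(1)
E
python3 - <<'E'
from h import *
snap('top','t0.png');snap('scene','s0.png')
for n in('top','scene'):
    c,d=ray(n,320,240);print(n,c,d,cams.camera_params(n)['fx'])
o=arm.get_obs();print(o)
E
```

```text
top [ 0.42088291 -0.02315943  1.01141409] [ 0.18704362  0.00115482 -0.98238821] 461.9791192436414
scene [ 0.22400158 -0.81221771  0.49721262] [ 0.4111307   0.80948669 -0.41929089] 464.71819462032727
{'clock': 0.1, 'q': array([-1.29049754e+00,  3.07524412e-01,  1.50757315e+00, -3.58807111e-05,
        1.32841408e+00, -7.35006561e-02]), 'qvel': array([-0.00196896, -0.00063029, -0.00165695,  0.00038354, -0.00052054,
       -0.00144645]), 'joint_torque': array([ 3.88683611e-04, -4.58526313e+01, -2.52608460e+01, -1.04517810e-04,
        5.63078531e-03, -6.94172442e-06]), 'tool_pos': array([ 0.19900159, -0.53877439,  0.23044668]), 'tool_rot': array([-1.57069013,  0.00191636, -1.21698814]), 'wrist_force': array([-0.67616388, -0.07386666, -0.16105268]), 'torque': array([-0.02380878,  0.00636202, -0.05599941]), 'gripper_width': 0.08524378612152882}
```

View pics/t0.png

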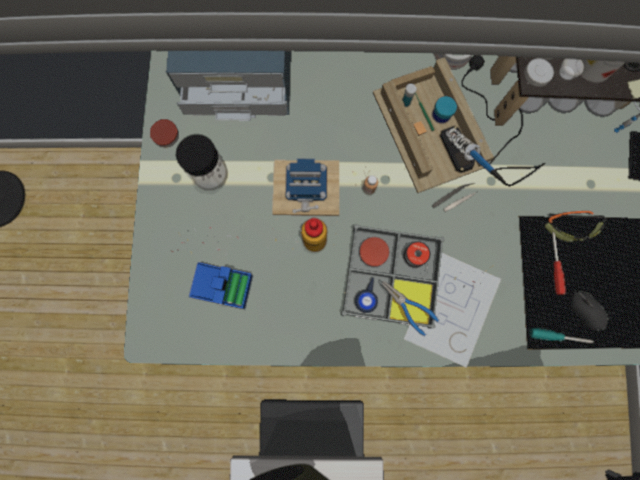

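View pics/s0.png

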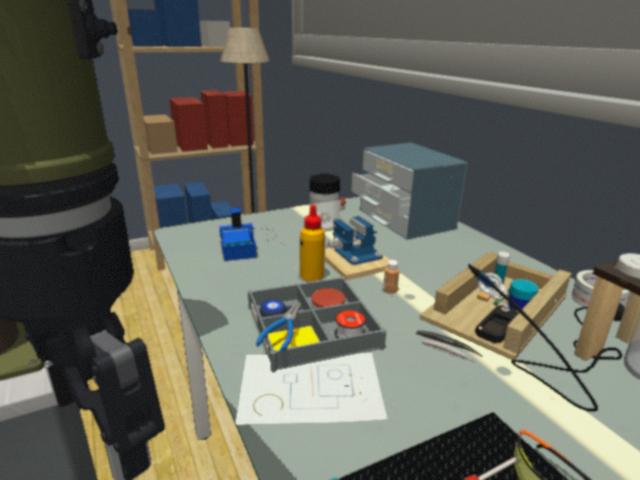

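Run:
```python
from h import *
im=cams.read_camera('top')
a=cv2.resize(im[250:320,180:260],(640,560),interpolation=cv2.INTER_CUBIC)
b=cv2.resize(im[220:350,330:460],(780,600)[:1]*2,interpolation=cv2.INTER_CUBIC)
cv2.imwrite('pics/sc.png',a)
b=cv2.resize(im[220:340,330:450],(600,600),interpolation=cv2.INTER_CUBIC); cv2.imwrite('pics/tr.png',b)
```

```text
(no output)
```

View pics/sc.png

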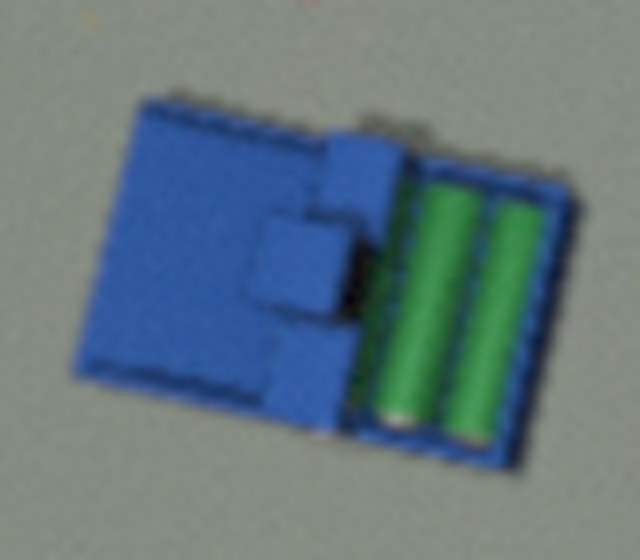

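View pics/tr.png

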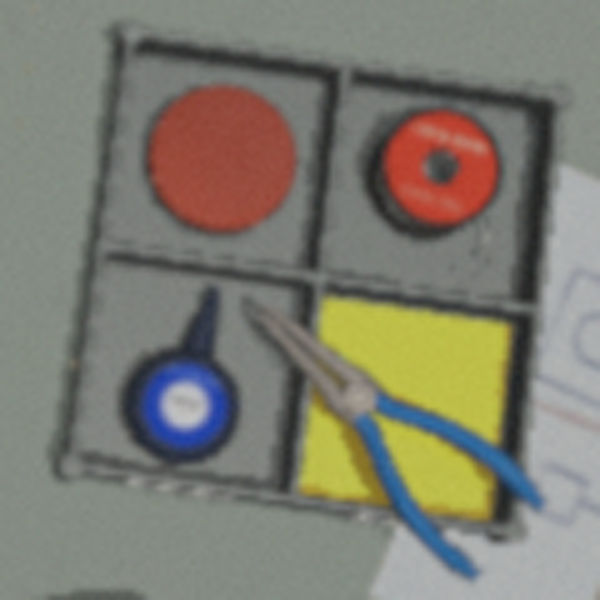

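Run:
```python
from h import *
S=lambda x,y,z:at('top',(x+.5)/8+179.5,(y+.5)/8+249.5,z)
T=lambda x,y,z:at('top',(x+.5)/5+329.5,(y+.5)/5+219.5,z)
for p in[(145,100,.046),(78,375,.046),(575,190,.04),(515,470,.04),(302,263,.106),(337,133,.066),(405,140,.066),(268,415,.066),(335,430,.066)]: print('sc',p,S(*p))
for p in[(118,32,.038),(552,98,.038),(62,468,.038),(518,528,.038),(320,278,.038),(355,397,.05),(540,503,.05),(472,572,.05),(250,302,.046),(318,300,.0055),(515,322,.0055),(300,492,.0055),(495,520,.0055)]: print('tr',p,T(*p))
for n,u,v,z in[('glue',314,226,.166),('flux',371,182,.067),('jar',197,154,.136)]:print(n,at('top',u,v,z))
for u,v in[(140,350),(130,363),(400,363),(520,363),(280,215),(340,160)]:print('desk',u,v,at('top',u,v,0))
```

```text
sc (145, 100, 0.046) [0.5543 0.2361 0.046 ]
sc (78, 375, 0.046) [0.4817 0.2497 0.046 ]
sc (575, 190, 0.04) [0.5326 0.1221 0.04  ]
sc (515, 470, 0.04) [0.459  0.1351 0.04  ]
sc (302, 263, 0.106) [0.5061 0.1788 0.106 ]
sc (337, 133, 0.066) [0.5436 0.1803 0.066 ]
sc (405, 140, 0.066) [0.542  0.1626 0.066 ]
sc (268, 415, 0.066) [0.471  0.1946 0.066 ]
sc (335, 430, 0.066) [0.4674 0.1772 0.066 ]
tr (118, 32, 0.038) [ 0.6378 -0.0934  0.038 ]
tr (552, 98, 0.038) [ 0.6109 -0.2812  0.038 ]
tr (62, 468, 0.038) [ 0.4512 -0.0696  0.038 ]
tr (518, 528, 0.038) [ 0.4276 -0.2605  0.038 ]
tr (320, 278, 0.038) [ 0.5319 -0.179   0.038 ]
tr (355, 397, 0.05) [ 0.481  -0.1908  0.05  ]
tr (540, 503, 0.05) [ 0.4377 -0.2671  0.05  ]
tr (472, 572, 0.05) [ 0.4095 -0.238   0.05  ]
tr (250, 302, 0.046) [ 0.5206 -0.148   0.046 ]
tr (318, 300, 0.0055) [ 0.526  -0.1831  0.0055]
tr (515, 322, 0.0055) [ 0.517  -0.2698  0.0055]
tr (300, 492, 0.0055) [ 0.4427 -0.174   0.0055]
tr (495, 520, 0.0055) [ 0.4312 -0.2585  0.0055]
glue [ 0.6084 -0.0106  0.166 ]
flux [ 0.7281 -0.1297  0.067 ]
jar [0.7608 0.2271 0.136 ]
desk 140 350 [0.3676 0.3639 0.    ]
desk 130 363 [0.3396 0.384  0.    ]
desk 400 363 [ 0.3475 -0.196   0.    ]
desk 520 363 [ 0.3468 -0.4584  0.    ]
desk 280 215 [0.6698 0.0687 0.    ]
desk 340 160 [ 0.8021 -0.0661  0.    ]
```

Both pictures agree: the scoop's lip points to +y (grip at 0.506, 0.179), the tray is yawed −7.6° with its yellow compartment at about (0.479, −0.219), and the pliers' pivot is at (0.481, −0.191) with the long axis at 47°. Those sizes match the given ones. I'm moving to the pliers now.

send_rows(
  moves=[
    [-12,3,19,0,0,0,45],
    [-23,8,38,0,0,0,45],
    [-23,10,38,0,0,0,45],
    [-23,10,38,0,0,0,45],
    [-23,10,39,0,0,0,45],
    [-23,10,39,0,0,0,45],
    [-23,10,39,0,0,0,45],
    [-23,10,39,0,0,0,45],
    [-23,10,39,0,0,0,45],
    [-22,10,38,0,0,0,45],
    [-11,9,19,0,0,0,45],
    [0,0,0,0,-0.11,0,45],
  ],
  force=60,
)

```text
clock: 1.65
tool_pos: [0.481, -0.1878, 0.1303]
tool_rot: [-1.571, 0.002, -1.101]
wrist_force: [-0.5, -1.3, -0.3]
gripper_width: 0.0384
```

send_rows(
  moves=[
    [0,0,0,0,-0.12,0,45],
    [0,0,0,0,-0.12,0,45],
    [0,0,0,0,-0.116,0,45],
    [0,0,0,0,0,0,45],
  ],
)

```text
clock: 2.15
tool_pos: [0.4805, -0.1899, 0.1312]
tool_rot: [-1.571, 0.001, -0.752]
wrist_force: [-0.3, 0.4, -0.3]
gripper_width: 0.0384
```

```bash
cat >> h.py <<'E'
def go(p,rpy=None):
    o=arm.get_obs(); R=Ro.from_euler('xyz',o['tool_rot'])
    print('pos',o['tool_pos'].round(4),'rot',o['tool_rot'].round(3),'q',o['q'].round(2),'F',np.round(o['wrist_force'],1),'w',round(o['gripper_width'],4),'t',o['clock'])
    print('shift mm',(R.inv().apply(np.array(p)-o['tool_pos'])*1000).round(1))
    if rpy is not None: print('turn',(R.inv()*Ro.from_euler('xyz',rpy)).as_rotvec().round(3))
E
python3 - <<'E'
from h import *
go([.481,-.191,.039],[-np.pi/2,0,-np.deg2rad(43)])
im=cams.read_camera('top')[200:350,310:470];a=cv2.resize(im,(640,600),interpolation=3)
im=cams.read_camera('scene')[230:400,200:420];b=cv2.resize(im,(777,600),interpolation=3)
cv2.imwrite('pics/c1.png',a);cv2.imwrite('pics/c1s.png',b)
E
```

```text
pos [ 0.4805 -0.1899  0.1312] rot [-1.571e+00  1.000e-03 -7.520e-01] q [-0.46  0.33  1.76  0.    1.05  0.29] F [-0.3  0.4 -0.3] w 0.0384 t 2.15
shift mm [ 1.2 92.2 -0.5]
turn [-0.    -0.001 -0.001]
```

View pics/c1s.png

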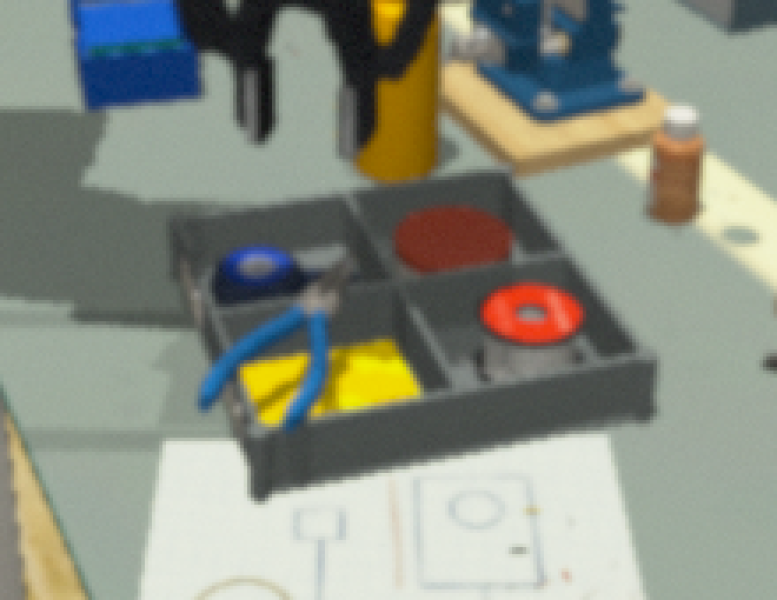

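The picture shows the fingers open above the pliers, with the pivot at crop (322, 290). I'll cross-check the pivot from this view while descending.

send_rows(
  moves=[
    [0,12,0,0,0,0,45],
    [1,20,0,0,0,0,45],
    [0,20,0,0,0,0,45],
    [0,15,0,0,0,0,45],
    [0,5,0,0,0,0,45],
    [0,0,0,0,0,0,45],
  ],
)

```text
clock: 3.0
tool_pos: [0.4816, -0.1918, 0.059]
tool_rot: [-1.571, 0.001, -0.751]
wrist_force: [0.5, -0.5, -0.2]
gripper_width: 0.0384
```

Run:
```python
from h import *
print(at('scene',200+322/3.53,230+290/3.53,.05))
go([.481,-.191,.039])
```

```text
[ 0.4858 -0.1923  0.05  ]
pos [ 0.4816 -0.1918  0.059 ] rot [-1.571e+00  1.000e-03 -7.510e-01] q [-0.46  0.43  1.84  0.    0.88  0.29] F [ 0.5 -0.5 -0.2] w 0.0384 t 3.0
shift mm [-1.  20.   0.2]
```

send_rows(
  moves=[
    [0,8,1,0,0,0,45],
    [0,8,0,0,0,0,45],
    [0,5,0,0,0,0,45],
    [0,0,0,0,0,0,45],
  ],
)

```text
clock: 3.5
tool_pos: [0.482, -0.191, 0.0378]
tool_rot: [-1.571, 0.001, -0.751]
wrist_force: [-0.6, -0.1, 0.4]
gripper_width: 0.0382
```

send_rows(
  moves=[
    [0,0,0,0,0,0,0],
    [0,0,0,0,0,0,0],
    [0,0,0,0,0,0,0],
    [0,0,0,0,0,0,0],
  ],
  force=60,
)

```text
clock: 4.0
tool_pos: [0.4827, -0.1913, 0.0386]
tool_rot: [-1.571, -0.001, -0.751]
wrist_force: [-0.3, 0.2, 3.2]
gripper_width: 0.019
```

send_rows(
  moves=[
    [0,-5,0,0,0,0,0],
    [0,-12,0,0,0,0,0],
    [0,-20,0,0,0,0,0],
    [0,-20,0,0,0,0,0],
    [0,-8,0,0,0,0,0],
    [0,0,0,0,0,0,0],
  ],
)

```text
clock: 4.75
tool_pos: [0.4828, -0.1913, 0.104]
tool_rot: [-1.57, -0.002, -0.751]
wrist_force: [-0.1, 0.0, -1.3]
gripper_width: 0.0188
```

Run:
```python
from h import *
go([.45,-.42,.1])
im=cams.read_camera('scene')[180:380,200:440];b=cv2.resize(im,(720,600),interpolation=3)
cv2.imwrite('pics/c2s.png',b)
```

```text
pos [ 0.4828 -0.1913  0.104 ] rot [-1.57  -0.002 -0.751] q [-0.46  0.36  1.79  0.    0.98  0.29] F [-0.1  0.  -1.3] w 0.0188 t 4.75
shift mm [ 132.1    4.1 -189.6]
```

View pics/c2s.png

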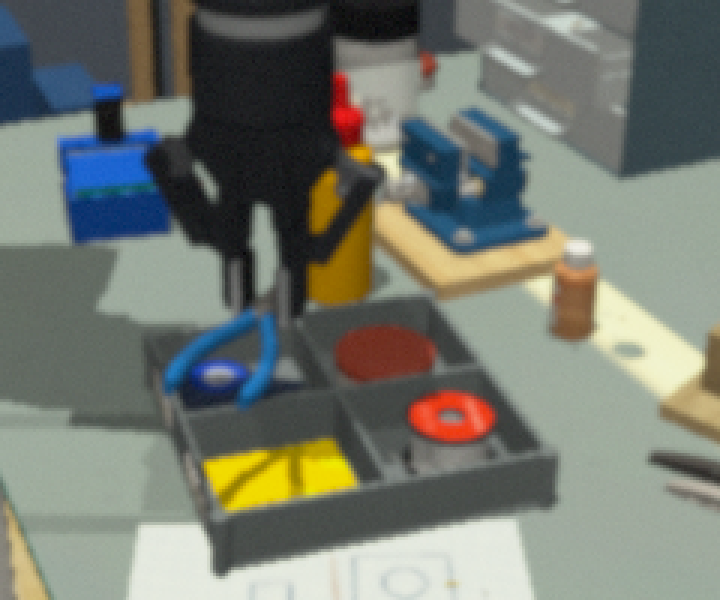

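The pliers are held level above the tray (handles at crop (172–250, 390)). I'll carry them right and lay them on the desk.

send_rows(
  moves=[
    [8,0,-10,0,0,0,0],
    [16,0,-21,0,0,0,0],
    [20,0,-26,0,0,0,0],
    [20,0,-27,0,0,0,0],
    [20,0,-27,0,0,0,0],
    [20,0,-27,0,0,0,0],
    [18,5,-24,0,0,0,0],
    [12,12,-15,0,0,0,0],
    [5,20,-6,0,0,0,0],
    [0,24,0,0,0,0,0],
    [0,20,0,0,0,0,0],
    [0,10,0,0,0,0,0],
  ],
)

```text
clock: 6.3
tool_pos: [0.4584, -0.4183, 0.0101]
tool_rot: [-1.571, 0.003, -0.75]
wrist_force: [-0.2, 0.4, 3.0]
gripper_width: 0.0187
```

send_rows(
  moves=[
    [0,4,0,0,0,0,0],
    [0,3,0,0,0,0,0],
    [0,2,0,0,0,0,0],
    [0,0,0,0,0,0,0],
  ],
)

```text
clock: 6.8
tool_pos: [0.4599, -0.4198, 0.0059]
tool_rot: [-1.571, -0.002, -0.75]
wrist_force: [-1.7, 3.7, 13.1]
gripper_width: 0.0189
```

send_rows(
  moves=[
    [0,-2,0,0,0,0,0],
    [0,0,0,0,0,0,45],
    [0,0,0,0,0,0,50],
    [0,0,0,0,0,0,50],
    [0,-5,0,0,0,0,50],
    [0,-20,0,0,0,0,50],
    [0,-40,0,0,0,0,50],
    [0,-40,0,0,0,0,50],
    [0,-40,0,0,0,0,60],
    [0,-40,0,0,0,0,60],
    [0,-10,0,0,0,0,60],
  ],
)

```text
clock: 8.18
tool_pos: [0.4604, -0.4211, 0.2038]
tool_rot: [-1.571, -0.006, -0.751]
wrist_force: [-0.5, -0.5, -0.3]
gripper_width: 0.0512
```

Run:
```python
from h import *
# scoop grip: centre at (.506,.179)
go([.506,.179,.22],[-np.pi/2,0,-np.deg2rad(101)])
im=cams.read_camera('scene')[230:480,180:480];b=cv2.resize(im,(720,600),interpolation=3)
cv2.imwrite('pics/c3s.png',b)
```

```text
pos [ 0.4604 -0.4211  0.2038] rot [-1.571 -0.006 -0.751] q [-0.81  0.39  1.44 -0.    1.3  -0.06] F [-0.5 -0.5 -0.3] w 0.0512 t 8.175
shift mm [-376.1  -18.7  469.8]
turn [-0.003  1.012  0.006]
```

View pics/c3s.png

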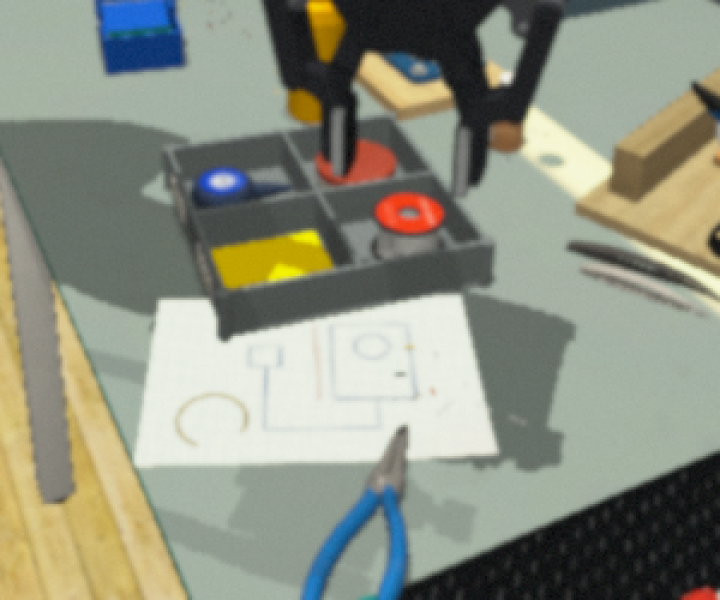

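Run:
```python
from h import *
im=cams.read_camera('scene')[380:480,260:400];a=cv2.resize(im,None,fx=4,fy=4,interpolation=3)
im=cams.read_camera('top')[250:370,440:600];b=cv2.resize(im,None,fx=3.5,fy=3.5,interpolation=3)
cv2.imwrite('pics/c4.png',cv2.resize(np.vstack([np.hstack([b])]),None,fx=1.2,fy=1.2))
```

```text
(no output)
```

View pics/c4.png

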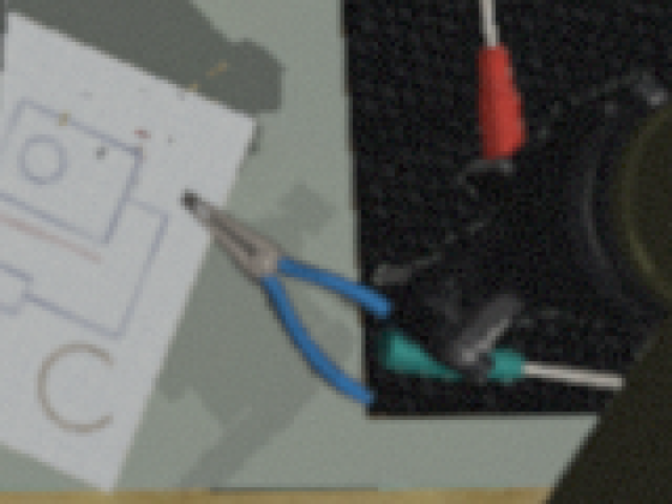

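The pliers' handle ends (crop (385, 305) and (370, 400)) reach onto the edge of the black mat. I'll regrasp and move them 45 mm left so they lie on bare desk.

send_rows(
  moves=[
    [0,20,0,0,0,0,50],
    [0,45,0,0,0,0,50],
    [0,45,0,0,0,0,50],
    [0,40,0,0,0,0,50],
    [0,25,0,0,0,0,50],
    [0,15,0,0,0,0,50],
    [0,8,0,0,0,0,50],
    [0,0,0,0,0,0,50],
    [0,0,0,0,0,0,0],
    [0,0,0,0,0,0,0],
    [0,0,0,0,0,0,0],
    [0,0,0,0,0,0,0],
  ],
)

```text
clock: 9.82
tool_pos: [0.4599, -0.4205, 0.0037]
tool_rot: [-1.571, -0.003, -0.751]
wrist_force: [-0.2, 1.4, 7.1]
gripper_width: 0.0178
```

send_rows(
  moves=[
    [0,-10,0,0,0,0,0],
    [0,-10,0,0,0,0,0],
    [-8,0,8,0,0,0,0],
    [-12,0,12,0,0,0,0],
    [-8,0,9,0,0,0,0],
    [-3,5,4,0,0,0,0],
    [0,8,0,0,0,0,0],
    [0,5,0,0,0,0,0],
    [0,2,0,0,0,0,0],
    [0,2,0,0,0,0,0],
    [0,0,0,0,0,0,0],
  ],
)

```text
clock: 11.2
tool_pos: [0.4591, -0.3747, 0.0033]
tool_rot: [-1.57, -0.001, -0.752]
wrist_force: [-4.2, 5.6, 24.8]
gripper_width: 0.0177
```

send_rows(
  moves=[
    [0,-2,0,0,0,0,0],
    [0,0,0,0,0,0,40],
    [0,0,0,0,0,0,50],
    [0,0,0,0,0,0,50],
    [0,-6,0,0,0,0,50],
    [0,-20,0,0,0,0,50],
    [0,-40,0,0,0,0,60],
    [0,-45,0,0,0,0,60],
    [0,-45,0,0,0,0,60],
    [0,-45,0,0,0,0,60],
    [0,-25,0,0,0,0,60],
    [0,-10,0,0,0,0,60],
  ],
)

```text
clock: 12.7
tool_pos: [0.4596, -0.3751, 0.2405]
tool_rot: [-1.571, -0.004, -0.751]
wrist_force: [-0.0, -1.3, -0.2]
gripper_width: 0.0513
```

Run:
```python
from h import *
go([.506,.179,.22],[-np.pi/2,0,-np.deg2rad(101)])
im=cams.read_camera('top')[250:370,400:560];b=cv2.resize(im,None,fx=3.5,fy=3.5,interpolation=3)
cv2.imwrite('pics/c5.png',b)
```

```text
pos [ 0.4596 -0.3751  0.2405] rot [-1.571 -0.004 -0.751] q [-0.76  0.32  1.46 -0.    1.36 -0.  ] F [-0.  -1.3 -0.2] w 0.0513 t 12.7
shift mm [-344.2   19.3  436.7]
turn [-0.002  1.012  0.003]
```

View pics/c5.png

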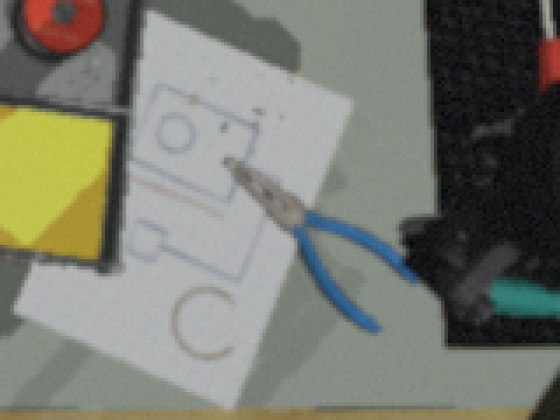

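The pliers now lie on bare desk, clear of mat and tray (pivot at crop (290, 212)). On to the scoop.

send_rows(
  moves=[
    [-12,0,15,0,0,0,60],
    [-25,0,32,0,0,0,60],
    [-33,0,42,0,0,0,60],
    [-35,0,45,0,0,0,60],
    [-35,0,45,0,0,0,60],
    [-35,0,45,0,0,0,60],
    [-35,0,45,0,0,0,60],
    [-35,0,45,0,0,0,60],
    [-35,0,43,0,0,0,60],
    [-32,0,40,0,0,0,60],
    [-22,0,27,0,0,0,60],
    [-10,0,13,0,0,0,60],
  ],
)

```text
clock: 14.25
tool_pos: [0.5037, 0.1818, 0.2365]
tool_rot: [-1.574, 0.002, -0.748]
wrist_force: [-0.0, 1.0, -0.1]
gripper_width: 0.0513
```

send_rows(
  moves=[
    [0,0,0,0,0.1,0,60],
    [0,0,0,0,0.16,0,60],
    [0,0,0,0,0.16,0,60],
    [0,0,0,0,0.16,0,60],
    [0,0,0,0,0.16,0,60],
    [0,0,0,0,0.16,0,60],
    [0,0,0,0,0.11,0,60],
    [0,0,0,0,0,0,60],
  ],
)

```text
clock: 15.25
tool_pos: [0.5047, 0.1789, 0.2374]
tool_rot: [-1.573, -0.001, -1.76]
wrist_force: [0.4, -0.2, 0.4]
gripper_width: 0.0512
```

Run:
```python
from h import *
# refine scoop from the scene view: grip top expected pixel, and start-pic walls
print(proj('scene',[.506,.179,.106]),proj('scene',[.506,.179,.066]))
go([.505,.179,.069],[-np.pi/2,0,-np.deg2rad(101)])
im=cams.read_camera('scene')[180:270,200:280];b=cv2.resize(im,None,fx=6.6,fy=6.6,interpolation=3)
cv2.imwrite('pics/c6.png',b)
```

```text
[235.7 209. ] [236.8 224.8]
pos [0.5047 0.1789 0.2374] rot [-1.573e+00 -1.000e-03 -1.760e+00] q [ 0.26  0.25  1.58 -0.    1.32  2.02] F [ 0.4 -0.2  0.4] w 0.0512 t 15.25
shift mm [ -0.3 168.4   0.6]
turn [0.002 0.002 0.001]
```

View pics/c6.png

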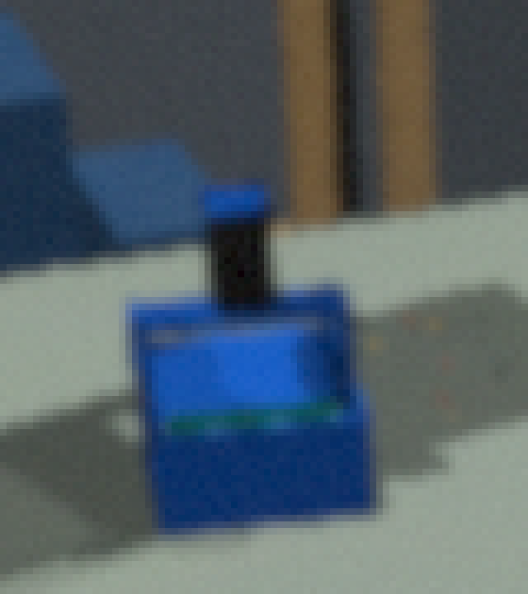

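The post top at crop (235, 200), i.e. pixel (235.6, 210.3), agrees with the predicted (235.7, 209). Descending and gripping.

send_rows(
  moves=[
    [0,15,0,0,0,0,65],
    [0,30,0,0,0,0,65],
    [0,35,0,0,0,0,65],
    [0,35,0,0,0,0,65],
    [0,25,0,0,0,0,65],
    [0,16,0,0,0,0,65],
    [0,10,0,0,0,0,65],
    [0,0,0,0,0,0,65],
  ],
)

```text
clock: 16.3
tool_pos: [0.5049, 0.1794, 0.0713]
tool_rot: [-1.573, -0.001, -1.761]
wrist_force: [-0.5, 0.0, -0.3]
gripper_width: 0.0557
```

send_rows(
  moves=[
    [0,0,0,0,0,0,40],
    [0,0,0,0,0,0,30],
    [0,0,0,0,0,0,20],
    [0,0,0,0,0,0,10],
    [0,0,0,0,0,0,0],
    [0,0,0,0,0,0,0],
  ],
  force=80,
)

```text
clock: 17.05
tool_pos: [0.5064, 0.1796, 0.0732]
tool_rot: [-1.569, 0.0, -1.761]
wrist_force: [-0.3, -1.8, 6.3]
gripper_width: 0.0212
```

send_rows(
  moves=[
    [0,-2,0,0,0,0,0],
    [0,-5,0,0,0,0,0],
    [0,-10,0,0,0,0,0],
    [0,-18,0,0,0,0,0],
    [0,-25,0,0,0,0,0],
    [0,-25,0,0,0,0,0],
    [0,-25,0,0,0,0,0],
    [0,-20,0,0,0,0,0],
    [0,-14,0,0,0,0,0],
    [0,-7,0,0,0,0,0],
    [0,-3,0,0,0,0,0],
    [0,0,0,0,0,0,0],
  ],
)

```text
clock: 18.55
tool_pos: [0.5054, 0.1796, 0.2259]
tool_rot: [-1.572, -0.0, -1.761]
wrist_force: [0.9, -0.5, -3.3]
gripper_width: 0.0208
```

```bash
cat > pour.py <<'E'
from h import *
yaw=np.deg2rad(-7.6); c=np.array([.479,-.219])       # tray yaw, yellow centre
l=np.deg2rad(82.4); d=np.array([np.cos(l),np.sin(l)]) # lip direction
def tcp(lip_off,lip_z,th,tz):  # TCP for lip lip_off mm past centre along d, tilt th deg; tz: TCP height in scoop frame (mm)
    R=Ro.from_euler('z',l)*Ro.from_euler('y',th,degrees=True)
    lip=np.r_[c+d*lip_off/1e3,lip_z/1e3]
    rel=np.array([-20-52,0,tz-24])/1e3
    return lip+R.apply(rel), R*Ro.from_euler('z',180,degrees=True)*Ro.from_euler('x',-90,degrees=True)
E
python3 - <<'E'
from pour import *
p,R=tcp(-22,90,0,70); print(p,R.as_euler('xyz'))
go(p,R.as_euler('xyz'))
E
```

```text
[ 0.4665679  -0.31217426  0.136     ] [-1.57079633e+00 -2.22044605e-16 -1.70344135e+00]
pos [0.5054 0.1796 0.2259] rot [-1.572 -0.    -1.761] q [0.26 0.26 1.59 0.   1.29 2.02] F [ 0.9 -0.5 -3.3] w 0.0208 t 18.55
shift mm [490.2  90.   54.9]
turn [ 0.001 -0.058  0.   ]
```

send_rows(
  moves=[
    [5,0,0,0,0,0,0],
    [11,0,1,0,0,0,0],
    [17,0,2,0,0,0,0],
    [23,0,3,0,0,0,0],
    [28,0,3,0,0,0,0],
    [30,0,3,0,0,0,0],
    [30,0,4,0,0,0,0],
    [30,0,4,0,0,0,0],
    [30,0,4,0,0,0,0],
    [30,0,4,0,0,0,0],
    [30,0,4,0,0,0,0],
    [30,0,4,0,0,0,0],
  ],
)

```text
clock: 20.05
tool_pos: [0.4846, -0.1178, 0.2263]
tool_rot: [-1.571, -0.0, -1.762]
wrist_force: [0.5, 0.7, -3.0]
gripper_width: 0.0211
```

send_rows(
  moves=[
    [30,0,4,0,0,0,0],
    [30,0,4,0,0,0,0],
    [28,0,3,0,0,0,0],
    [25,0,3,0,0,0,0],
    [22,0,2,0,-0.01,0,0],
    [19,0,2,0,-0.01,0,0],
    [15,0,1,0,-0.01,0,0],
    [11,0,0,0,-0.01,0,0],
    [8,0,0,0,-0.01,0,0],
    [5,0,0,0,-0.008,0,0],
    [3,0,0,0,0,0,0],
    [0,0,0,0,0,0,0],
  ],
)

```text
clock: 21.55
tool_pos: [0.4687, -0.312, 0.2263]
tool_rot: [-1.571, 0.0, -1.703]
wrist_force: [-0.6, 0.3, -2.0]
gripper_width: 0.0208
```

Run:
```python
from pour import *
p,R=tcp(-22,90,0,73)
go(p,R.as_euler('xyz'))
# per-stage shifts along tool frame, pivoting at the lip
prev=None
for th,z in[(0,90),(5,80),(10,70),(15,62),(20,58),(25,58),(30,58),(35,58),(40,58),(45,60)]:
    p,R=tcp(-22,z,th,73)
    if prev is not None:
        P,Q=prev; print(th,(Q.inv().apply(p-P)*1e3).round(1),(Q.inv()*R).as_rotvec().round(3),p.round(3))
    prev=(p,R)
im=cams.read_camera('top')[220:340,330:490];b=cv2.resize(im,None,fx=4.5,fy=4.5,interpolation=3)
cv2.imwrite('pics/c7.png',b)
print(proj('top',[*(c-d*.022),.1]))
```

```text
pos [ 0.4687 -0.312   0.2263] rot [-1.571  0.    -1.703] q [-0.66  0.29  1.54  0.    1.31  1.04] F [-0.6  0.3 -2. ] w 0.0208 t 21.55
shift mm [ 0.5 87.3 -2.1]
turn [ 0.     0.001 -0.   ]
5 [-4.5  3.9  0. ] [ 0.     0.    -0.087] [ 0.467 -0.308  0.135]
10 [-5.4  3.9 -0. ] [-0.    -0.    -0.087] [ 0.468 -0.303  0.131]
15 [-5.9  1.8  0. ] [ 0.    -0.    -0.087] [ 0.469 -0.297  0.128]
20 [-5.6 -2.2 -0. ] [-0.    -0.    -0.087] [ 0.469 -0.291  0.129]
25 [-4.5 -6.1  0. ] [-0.     0.    -0.087] [ 0.47  -0.285  0.133]
30 [-4.5 -6.1 -0. ] [-0.    -0.    -0.087] [ 0.471 -0.278  0.136]
35 [-4.5 -6.1  0. ] [ 0.     0.    -0.087] [ 0.472 -0.271  0.139]
40 [-4.5 -6.1  0. ] [-0.     0.    -0.087] [ 0.473 -0.264  0.142]
45 [-3.3 -7.6 -0. ] [-0.    -0.    -0.087] [ 0.474 -0.257  0.146]
[430.2 300.1]
```

View pics/c7.png

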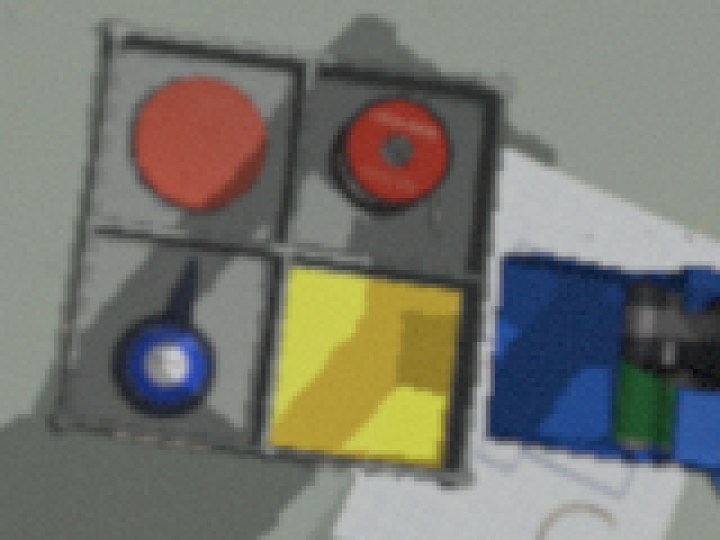

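The lip edge at crop (497, 255–440) sits just right of the yellow compartment and lines up with it. Its cells are still inside. I'll lower it and check the lip position numerically.

send_rows(
  moves=[
    [0,4,0,0,0,0,0],
    [0,9,-1,0,0,0,0],
    [0,13,-1,0,0,0,0],
    [0,15,0,0,0,0,0],
    [0,15,0,0,0,0,0],
    [0,13,0,0,0,0,0],
    [0,9,0,0,0,0,0],
    [0,6,0,0,0,0,0],
    [0,3,0,0,0,0,0],
    [0,0,0,0,0,0,0],
  ],
)

```text
clock: 22.85
tool_pos: [0.4668, -0.3119, 0.1394]
tool_rot: [-1.571, -0.0, -1.703]
wrist_force: [0.5, 0.5, -2.2]
gripper_width: 0.0211
```

Run:
```python
from pour import *
f=lambda x,y,z:at('top',(x+.5)/4.5+329.5,(y+.5)/4.5+219.5,z)
a=f(503,255,.198);b=f(492,438,.198);m=(a+b)[:2]/2
print(a,b,m,'want',c-d*.022,'lateral',np.cross(d,m-c+d*.022),'along',d@(m-c))
print('liner corners',[f(x,y,.0055) for x,y in[(288,266),(465,290),(270,442),(448,468)]])
p,R=tcp(-22,90,0,73); go(p,R.as_euler('xyz'))
```

```text
[ 0.5125 -0.2389  0.198 ] [ 0.4408 -0.2321  0.198 ] [ 0.47665 -0.2355 ] want [ 0.47609036 -0.24080674] lateral 0.00014712608034856756 along -0.01666585893125466
liner corners [array([ 0.5279, -0.1841,  0.0055]), array([ 0.5169, -0.2706,  0.0055]), array([ 0.4431, -0.174 ,  0.0055]), array([ 0.4312, -0.2598,  0.0055])]
pos [ 0.4668 -0.3119  0.1394] rot [-1.571 -0.    -1.703] q [-0.66  0.37  1.66 -0.    1.11  1.04] F [ 0.5  0.5 -2.2] w 0.0211 t 22.85
shift mm [ 0.3  0.4 -0.2]
turn [-0.  0.  0.]<stdin>:4: DeprecationWarning: Arrays of 2-dimensional vectors are deprecated. Use arrays of 3-dimensional vectors instead. (deprecated in NumPy 2.0)
```

send_rows(
  moves=[
    [0,2,0,0,0,-0.044,0],
    [0,2,0,0,0,-0.043,0],
    [-2.6,2,0,0,0,-0.044,0],
    [-2.8,2,0,0,0,-0.043,0],
    [-3,1,0,0,0,-0.044,0],
    [-3,1,0,0,0,-0.044,0],
    [-1.4,-0.5,0,0,0,-0.022,0],
    [-1.4,-0.5,0,0,0,-0.022,0],
    [-1.4,-0.6,0,0,0,-0.022,0],
    [-1.4,-0.6,0,0,0,-0.021,0],
  ],
)

```text
clock: 24.1
tool_pos: [0.4689, -0.2957, 0.1282]
tool_rot: [-1.57, -0.35, -1.703]
wrist_force: [-0.4, 0.5, -1.9]
gripper_width: 0.0211
```

send_rows(
  moves=[
    [-1.1,-1.5,0,0,0,-0.022,0],
    [-1.1,-1.5,0,0,0,-0.022,0],
    [-1.1,-1.5,0,0,0,-0.022,0],
    [-1.1,-1.5,0,0,0,-0.021,0],
    [-1.1,-1.5,0,0,0,-0.022,0],
    [-1.1,-1.5,0,0,0,-0.022,0],
    [-1.1,-1.5,0,0,0,-0.022,0],
    [-1.1,-1.5,0,0,0,-0.021,0],
    [0,0,0,0,0,0,0],
    [0,0,0,0,0,0,0],
  ],
)

```text
clock: 25.35
tool_pos: [0.4707, -0.2828, 0.1354]
tool_rot: [-1.571, -0.523, -1.703]
wrist_force: [-1.2, 0.2, -0.7]
gripper_width: 0.021
```

Run:
```python
from pour import *
p,R=tcp(-26,58,30,73); go(p,R.as_euler('xyz'))
im=cams.read_camera('top')[220:340,330:490];b=cv2.resize(im,None,fx=4.5,fy=4.5,interpolation=3)
cv2.imwrite('pics/c8.png',b)
g=cv2.inRange(cv2.cvtColor(im,cv2.COLOR_BGR2HSV),(45,90,30),(80,255,255))
n,l2,st,ce=cv2.connectedComponentsWithStats(g)
print([(s[:5].tolist(),k.round(0).tolist()) for s,k in zip(st,ce) if 15<s[4]<5000])
```

```text
pos [ 0.4707 -0.2828  0.1354] rot [-1.571 -0.523 -1.703] q [-0.28  0.37  1.84 -0.65  0.95  1.81] F [-1.2  0.2 -0.7] w 0.021 t 25.35
shift mm [ 0.1 -1.1 -0.2]
turn [-0.     0.001 -0.001]
[]
```

send_rows(
  moves=[
    [-1.8,-2.5,0,0,0,-0.035,0],
    [-1.8,-2.5,0,0,0,-0.035,0],
    [-1.8,-2.5,0,0,0,-0.035,0],
    [-1.8,-2.5,0,0,0,-0.035,0],
    [-1.8,-2.5,0,0,0,-0.035,0],
    [-1.8,-3,0,0,0,-0.035,0],
    [-1.6,-3,0,0,0,-0.035,0],
    [0,0,0,0,0,0,0],
    [0,0,0,0,0,0,0],
    [0,0,0,0,0,0,0],
    [0,0,0,0,0,0,0],
  ],
)

```text
clock: 26.78
tool_pos: [0.4733, -0.2624, 0.1432]
tool_rot: [-1.57, -0.768, -1.704]
wrist_force: [0.7, 0.7, -1.7]
gripper_width: 0.0208
```

```bash
cat > green.py <<'E'
from h import *
def green(n,f=None):
    im=cams.read_camera(n)
    g=cv2.inRange(cv2.cvtColor(im,cv2.COLOR_BGR2HSV),(50,110,30),(78,255,255))
    k,l2,st,ce=cv2.connectedComponentsWithStats(g)
    print(n,[(s[:5].tolist(),at(n,*e,.0145).tolist()) for s,e in zip(st,ce) if 8<s[4]<5000])
    if f: cv2.imwrite('pics/'+f,im)
E
python3 - <<'E'
from green import *
green('top','c9t.png');green('scene','c9s.png')
F=[arm.get_obs()['wrist_force'].round(2)]
o=arm.get_obs();print(o['tool_pos'],o['tool_rot'],F)
E
```

```text
top [([420, 104, 13, 26, 32], [0.907, -0.2677, 0.0145]), ([391, 309, 14, 4, 35], [0.4579, -0.1889, 0.0145]), ([412, 308, 7, 8, 43], [0.4557, -0.2285, 0.0145])]
scene [([272, 326, 42, 23, 291], [0.4746, -0.2247, 0.0145])]
[ 0.47324619 -0.26226592  0.14316081] [-1.57030342 -0.76786927 -1.70378912] [array([-0.39, -0.11, -1.78])]
```

send_rows(
  moves=[
    [4,-4,0,0,0,0,0],
    [8,-8,0,0,0,0,0],
    [11,-11,0,0,0,0,0],
    [11,-11,0,0,0,0,0],
    [9,-10,0,0,0,0,0],
    [6,-6,0,0,0,0.06,0],
    [0,0,0,0,0,0.12,0],
    [0,0,0,0,0,0.13,0],
    [0,0,0,0,0,0.13,0],
    [0,0,0,0,0,0.13,0],
    [0,0,0,0,0,0.12,0],
    [0,0,0,0,0,0.078,0],
  ],
)

```text
clock: 28.38
tool_pos: [0.473, -0.2634, 0.2143]
tool_rot: [-1.569, 0.002, -1.703]
wrist_force: [-0.5, -0.1, -1.5]
gripper_width: 0.021
```

Run:
```python
from green import *
green('top');green('scene')
go([.5064,.1796,.23],[-np.pi/2,0,-1.761])
im=cams.read_camera('scene');a=cv2.resize(im[270:400,220:420],(600,390),interpolation=3)
cv2.imwrite('pics/fin.png',a)
```

```text
top [([420, 104, 13, 26, 33], [0.9074, -0.2675, 0.0145]), ([391, 285, 17, 28, 369], [0.4839, -0.1943, 0.0145])]
scene [([272, 320, 42, 29, 827], [0.4819, -0.2059, 0.0145])]
pos [ 0.4729 -0.2647  0.2137] rot [-1.570e+00 -1.000e-03 -1.706e+00] q [-0.59  0.27  1.6  -0.    1.26  1.12] F [ 0.3  0.1 -1.7] w 0.0212 t 28.475
shift mm [-444.7  -16.5  -26.4]
turn [-0.001  0.055  0.001]
```

The cells lie in the compartment. Carrying the empty scoop back to where it stood.

send_rows(
  moves=[
    [-12,-3,0,0,0,0,0],
    [-25,-6,-1,0,0,0,0],
    [-36,-6,-2,0,0,0,0],
    [-45,-2,-3,0,0,0,0],
    [-48,0,-3,0,0,0,0],
    [-50,0,-3,0,0,0,0],
    [-50,0,-3,0,0,0,0],
    [-50,0,-3,0,0,0,0],
    [-48,0,-3,0,0,0,0],
    [-40,0,-2,0,0,0,0],
    [-27,0,-2,0,0,0,0],
    [-13,0,-1,0,0.055,0,0],
  ],
)

```text
clock: 30.02
tool_pos: [0.5044, 0.1843, 0.2302]
tool_rot: [-1.571, -0.0, -1.755]
wrist_force: [0.1, -0.5, -0.9]
gripper_width: 0.0209
```

send_rows(
  moves=[
    [0,10,0,0,0,0,0],
    [0,25,0,0,0,0,0],
    [0,30,0,0,0,0,0],
    [0,30,0,0,0,0,0],
    [0,25,0,0,0,0,0],
    [0,15,0,0,0,0,0],
    [0,9,0,0,0,0,0],
    [0,4,0,0,0,0,0],
    [0,2,0,0,0,0,0],
    [0,0,0,0,0,0,0],
  ],
)

```text
clock: 31.28
tool_pos: [0.5064, 0.1811, 0.0805]
tool_rot: [-1.57, 0.0, -1.758]
wrist_force: [0.3, 0.2, -1.2]
gripper_width: 0.0209
```

send_rows(
  moves=[
    [0,3,0,0,0,0,0],
    [0,2,0,0,0,0,0],
    [0,1.5,0,0,0,0,0],
    [0,1,0,0,0,0,0],
    [0,0,0,0,0,0,0],
  ],
)

```text
clock: 31.9
tool_pos: [0.5059, 0.181, 0.0732]
tool_rot: [-1.571, 0.0, -1.758]
wrist_force: [-2.7, -1.0, 4.8]
gripper_width: 0.0207
```

Contact at the original height; releasing and rising.

send_rows(
  moves=[
    [0,0,0,0,0,0,30],
    [0,0,0,0,0,0,55],
    [0,0,0,0,0,0,65],
    [0,0,0,0,0,0,65],
    [0,-8,0,0,0,0,65],
    [0,-20,0,0,0,0,65],
    [0,-35,0,0,0,0,65],
    [0,-40,0,0,0,0,65],
    [0,-40,0,0,0,0,65],
    [0,-30,0,0,0,0,65],
    [0,-10,0,0,0,0,65],
    [0,0,0,0,0,0,65],
  ],
)

```text
clock: 33.4
tool_pos: [0.506, 0.181, 0.2558]
tool_rot: [-1.57, 0.0, -1.758]
wrist_force: [-0.3, 0.1, -0.3]
gripper_width: 0.0553
```

Run:
```python
from green import *
green('top');green('scene')
s=cams.read_camera('scene');t=cams.read_camera('top')
A=cv2.resize(t[220:350,330:530],(460,299),interpolation=3)
B=cv2.resize(s[190:270,200:323],(460,299),interpolation=3)
C=cv2.resize(s[270:370,230:400],(340,299),interpolation=3)
D=cv2.resize(s[360:480,240:376],(340,299),interpolation=3)
cv2.imwrite('pics/fin.png',np.vstack([np.hstack([A,C]),np.hstack([B,D])]))
```

```text
top [([420, 104, 13, 26, 33], [0.9073, -0.2675, 0.0145]), ([391, 284, 17, 29, 387], [0.4843, -0.1945, 0.0145]), ([412, 288, 8, 28, 189], [0.4781, -0.2297, 0.0145])]
scene [([272, 320, 42, 29, 841], [0.4822, -0.2047, 0.0145])]
```

View pics/fin.png

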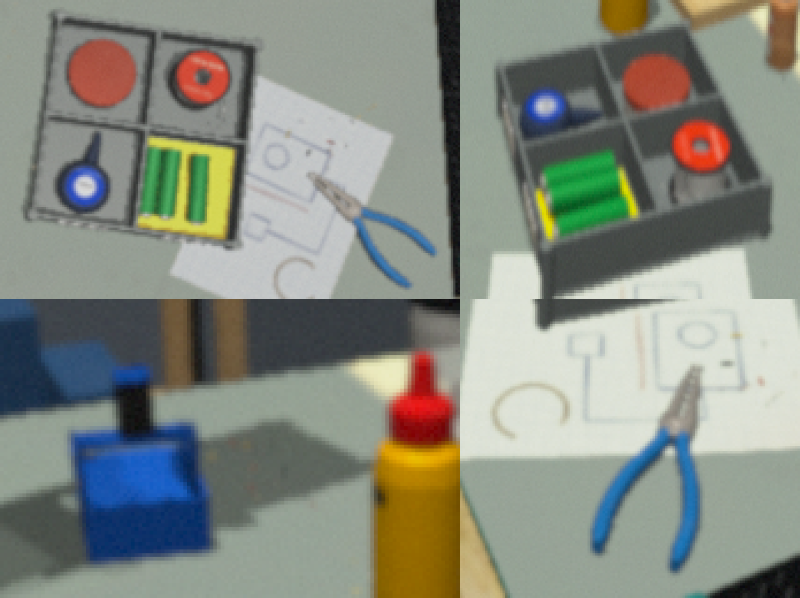

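The final picture shows three cells flat on the yellow floor (top-left panel, x about 150, 170 and 198), the pliers flat and clear on the desk, and the scoop upright and empty. Handing in.

```bash
python3 -c "
from cell import arm
print(arm.job_done())"
```

```text
the job is handed in; nothing more can be done
None
```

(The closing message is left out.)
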